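# Check the spring of a test-box cover under a magnifier lamp

## Task

The cover spring of the casting test box is being checked. Swing the magnifier lamp off to the side where its post stands until no part of it is above the box, then take the cover by its front bar and raise it about five degrees past the balance point where its spring takes over, without letting it fly open. Ease it back down and finish the program still holding it by the bar, quite still, about five degrees below the balance point (ten at the most); leave everything else on the bench where it is.

Things in the scene. Friction and masses are not known exactly. Their poses are not given: they have to be found in the camera images.
- test_box: Grey sheet-metal box fixed to the bench, 220 (x) by 260 (y) by 100 mm high, origin at the centre of its underside, x away from the robot, y left, z up. Its cover hinges on the far (+x) top rim. On its left outer side, 142 mm from the middle, a thin fixed rod 110 mm long rises from the hinge line towards the front at 50 degrees to the level: the cover's angle at the balance point.
- cover (a joint): Cover angle, rad: 0 shut and level, grows as the front rises, stops at 1.45. Balance point 0.873 (50 degrees): below it the cover sinks shut by itself, above it the hinge spring throws it open. About 1 N at the bar keeps it from sinking or opening. Past means above 0.90, just below 0.66 to 0.855, flown open above 1.22.
- cover_bar (a point): Middle of the cover's front grip bar: round steel, 12 mm thick, 128 mm clear length along the box's y, in the cover's plane, 265 mm from the hinge axis, 47 mm ahead of the cover's edge; 106 mm above the bench when shut, free all round. The point turns with the cover. The bar can turn between the fingers, so the gripper may stay pointing down.
- cover_hinge (a point): Fixed point on the hinge axis (along the box's y) at mid width, 106 mm above the bench; axes as the box. The cover is a 6 mm aluminium plate, 0.9 kg, 218 mm from hinge to front edge, 256 mm wide, its weight mostly carried by a spring on the hinge.
- lamp_head (a point): Centre of the round white magnifier head, 100 mm across, 20 mm thick, 190 mm above the bench, 215 mm from the arm's swing axis. It starts over the cover; counter-clockwise from above carries it towards the robot and to the right, off the box. Clear when over 180 mm to the right of the box's middle (y in the box's frame below -0.18); until then the cover must stay shut.
- lamp_knob (a point): Grip point on the upright black knob at the free end of the lamp arm: a pin 18 mm thick, its top 235 mm, this point 220 mm, the arm's top under it 196 mm above the bench. The vertical swing axis is 275 mm away, a 215 mm tall post right of the box, foot 100 mm across; the point's x axis points straight away from it. 1 N at the knob swings the arm; it stays where left.
- plug_gauge: Bystander: steel plug gauge, 38 mm across, 70 mm tall, standing right of the box; origin at the centre of its underside.
- marker_stamp: Bystander: black hand stamp, 30 mm across, 50 mm tall, standing left of the box; origin at the centre of its underside.
- casting: Bystander: aluminium casting with two bores, 130 by 100 by 28 mm, lying at the left; origin at the centre of its underside.
- deburrer: Bystander: hand deburring tool lying on the bench left of the box's front, about 200 mm long, 30 mm thick; its x axis along it.
- scanner: Bystander: hand barcode scanner lying at the right, about 175 by 50 by 35 mm; origin under its black head.

How it is judged (in metres and radians):
On the way, in this order (a step that is already met when the one before it is completed fails the run):
1. the lamp is swung off to the right of the box, the cover still shut (y of lamp_head in the frame of test_box below -0.18 m and value of joint cover below 0.12 rad), for 0.2 s.
2. the cover is raised past its balance point, held in the fingers (value of joint cover above 0.9 rad and contact force between the fingers and cover above 0.2 N), for 0.2 s.
At the end, for the whole second after the job is handed in: Lamp head centre over 180 mm right of the box middle; fingers hold the cover at its bar (over 0.2 N, TCP within 60 mm of the bar middle), still (under 0.05 rad/s) at 0.66 to 0.855 rad, 1 to 12 degrees below balance; no bystander displaced by 30 mm (y of lamp_head in the frame of test_box below -0.18 m and value of joint cover between 0.66 and 0.855 rad and velocity of joint cover between -0.05 and 0.05 rad/s and contact force between the fingers and cover above 0.2 N and distance between the grasp point and cover_bar below 0.06 m and distance of each of plug_gauge, marker_stamp, casting, deburrer, scanner from where it was at the start of the episode below 0.03 m); the arm keeps its last pose, push and grip.
It fails at once if the cover is raised while the lamp is still over the box (value of joint cover above 0.12 rad and not (y of lamp_head in the frame of test_box below -0.18 m)).
It fails at once if the cover flies open (past 70 degrees) (value of joint cover above 1.22 rad).
It fails at once if a bystander is displaced by more than 30 mm (distance of any of plug_gauge, marker_stamp, casting, deburrer, scanner from where it was at the start of the episode above 0.03 m).
It also fails if it takes over 54 s, if anything falls off the work surface, if the arm or the gripper's body presses on something with over 40 N, if the wrist force passes 120 N, or if a joint passes its speed limit or range.

## Robot

A 6-joint arm with a two-finger parallel gripper is mounted at the origin on the work surface. World frame = base frame: x ahead of the robot, y to its left, z up, the work surface at z = 0. Lengths are in mm, angles in degrees, forces in N, time in s.
With the tool pointing down it reaches from about 350 to 850 mm from the base axis. Payload 8.1 kg.
Tool frame: the origin (TCP) lies between the finger pads, 19 mm behind the fingertips; this is the grasp point; z points along the fingers, y is the line along which they close (so a half turn about z gives the same grasp; the last joint's range is limited). The gripper opens to 85 mm and grips with 20 to 120 N. Pads are 22 mm wide; open, the fingers measure 114 mm over their backs; the gripper's body (76 mm by 85 mm) begins 54 mm behind the grasp point. The pads swing forward as they close: fully open they stand 13 mm farther back than shut.
Start: joints at [-78.805, 7.471, 85.268, -0, 87.261, -4.893], TCP at [166.295, -576.499, 249.992] pointing down, gripper open.
Joint ranges: [-169.43, 169.43], [-51.17, 129.36], [1.28, 143.12], [-76.62, 256.62], [0, 156.53], [-152.29, 152.29]. Speed limits (degrees/s): [136.94, 136.94, 159.86, 180, 180, 180].

## Interface

Orientations are given as [roll, pitch, yaw] about the fixed x, y, z axes, in that order (R = Rz(yaw) Ry(pitch) Rx(roll)).
In Python, from bench import r gives the robot as it stands. The module is installed in compiled form; this text tells all that it offers.
- The arm moves only by the tool jog_arm, never from a script. Its argument "rows" is a list of rows, each a list of 2 entries, a list of its own where there are three numbers: the shift along the tool's x, y, z in mm, then the turn, a rotation vector about the tool's x, y, z in rad. A call has 1 to 10 rows; each row is the pose to reach, as a shift and turn from the pose commanded when the call began, along the tool's axes at that moment; what a row does not reach only later rows make up. A row lasts 1/10 s, in which the tool goes at most 50 mm and 8.59 degrees, less where a joint would pass 70% of its speed; a pose out of reach is approached as far as the arm can. A call with a gripper value outside its range is refused whole. "grip" is the finger opening in mm, from 0 to 85.4, set as the call begins (left out, the last holds). The fingers move at their own pace and stop on an object; "force" is the grip in N (left out, the last holds). Time passes only in rows, so rows that repeat a pose let the fingers close. It gives the time, the measured TCP pose, the force, the opening and the grip force at its end, in the units of the state.
- r.sense(): the state, without advancing time (a new reading comes with each control period).
- r.snapshot(name): name is "scene" or "top" or "wrist"; returns (picture, depth): 480x640x3 uint8, blue, green, red; 480x640 float32, mm along the optical axis (not along the pixel's ray), 0 where there is no reading.
- r.camera_params(name): a dict with "fx", "fy", "cx", "cy" (pixels), "dist_coeffs" ([k1, k2, p1, p2, k3] as OpenCV has them; the pictures are not rectified), "pose" (4x4, takes a point from camera to world coordinates); the wrist camera has in their place "tool_from_camera" (4x4, takes a point from camera to tool coordinates, whose origin is the TCP and whose axes are the flange's). Camera axes: x right, y down, z forward; pixel columns grow to the right and rows downward; lengths in mm; the calibration is good to about 2 mm. A picture is of the moment at which its call begins: read the wrist's pose just before it. camera_params takes no time and is no camera call.
- r.hand_in(): hands the job in; it is judged then, once.
The state is a dict: "time": time; "joint_pos": joint angles; "qd": joint speeds; "joint_efforts": joint torques, N m; "tool_pos": TCP position; "tcp_rot": TCP orientation; "ft_force": force on the tool from outside, world axes, zero at the start; "wrist_torque": the same for the moment, N m; "finger_gap": finger opening in mm; "grip_force": force on a finger pad.
Only numpy, scipy, OpenCV 4.12 (cv2) and the standard library are available. Lean on these libraries where they do the work, as an engineer would, in place of code of your own. Each camera call takes 0.05 s, during which the arm holds its last target. There are 200 camera calls.

## Working session

There is one attempt and no reset: what is moved stays moved. The work goes in short steps, Python scripts to look and compute and a tool call to move; the robot and the scene stay as the last step left them, time stands still between calls to the robot, and variables do not carry over. Pictures are saved under pics/ and viewed, at most 10 in all, crops included, and the job is handed in when it is done.

Besides the shell and the picture viewer there is one more tool, called after "Emit:" by a JSON object that holds its "name" and its "arguments", one argument or row to a line. jog_arm: Moves the arm, as the interface text tells. Its arguments: {"type":"object","properties":{"rows":{"type":"array"},"grip":{"type":"number"},"force":{"type":"number"}},"required":["rows"]}

```bash
mkdir -p pics; cat > h.py <<'E'
import numpy as np, cv2
from bench import r
def cloud(name,d,pose=None):
    p=r.camera_params(name);K=np.array([[p['fx'],0,p['cx']],[0,p['fy'],p['cy']],[0,0,1]])
    v,u=np.mgrid[0:480,0:640]
    n=cv2.undistortPoints(np.stack([u.ravel(),v.ravel()],1).astype(np.float64)[:,None],K,np.array(p['dist_coeffs'])).reshape(480,640,2)
    P=np.dstack([n[...,0]*d,n[...,1]*d,d])
    T=np.array(p['pose']) if pose is None else pose
    return P@T[:3,:3].T+T[:3,3]
E
python3 - <<'E'
from h import *
for n in ['scene','top']:
    im,d=r.snapshot(n);cv2.imwrite(f'pics/{n}0.png',im);np.save(n+'_d.npy',d);np.save(n+'_c.npy',cloud(n,d));print(n,(d>0).mean(),np.round(np.array(r.camera_params(n)['pose']),2).tolist())
print(r.sense())
E
```

```text
scene 0.9960514322916667 [[0.86, 0.3, -0.42, 1034.24], [0.51, -0.51, 0.69, -787.88], [-0.01, -0.81, -0.59, 822.09], [0.0, 0.0, 0.0, 1.0]]
top 0.995927734375 [[0.02, -0.98, 0.17, 331.72], [-1.0, -0.02, 0.0, -1.65], [0.0, -0.17, -0.98, 1400.77], [0.0, 0.0, 0.0, 1.0]]
{'time': 0.1, 'joint_pos': array([-7.88054951e+01,  7.51186805e+00,  8.53238294e+01,  9.07573693e-05,
        8.72611737e+01, -4.89333913e+00]), 'qd': array([-0.05446729, -0.10344187, -0.14727491,  0.00505499, -0.11966466,
       -0.01849785]), 'joint_efforts': array([ 4.06412428e-04, -5.70953393e+01, -5.01940763e+01, -2.73557953e-04,
        8.19682115e-03,  1.81560017e-05]), 'tool_pos': array([ 166.19467615, -576.03748265,  249.03039918]), 'tcp_rot': array([-1.79903490e+02, -8.35353330e-03,  1.60878326e+01]), 'ft_force': array([-0.39077516,  1.05501338,  0.41196725]), 'wrist_torque': array([-0.00926118, -0.00185837,  0.05052502]), 'grip_force': 0.0, 'finger_gap': 85.46392644936306}
```

View pics/top0.png

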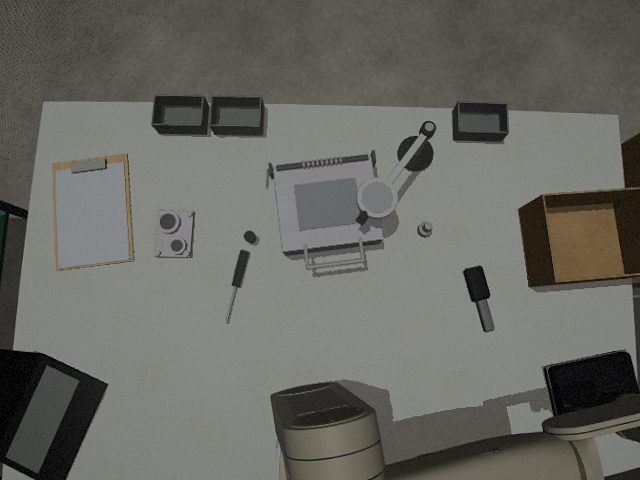

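View pics/scene0.png

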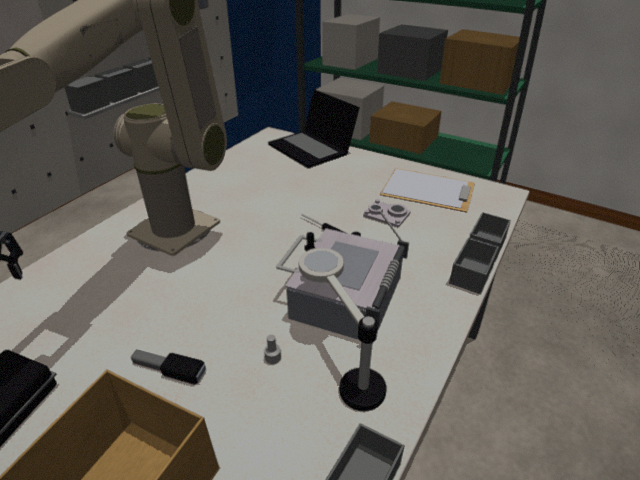

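The top view shows the lamp head at (377,198), its knob near (362,218), and the post top at (428,128). The bar runs from (307,268) to (366,266) and the plug gauge is at (425,229). The scene view agrees, with the knob at (310,240) and the bar near (290,253). Next I'll measure these.

```bash
cat >> h.py <<'E'
def ray(name,u,v,z):
    p=r.camera_params(name);K=np.array([[p['fx'],0,p['cx']],[0,p['fy'],p['cy']],[0,0,1]])
    n=cv2.undistortPoints(np.array([[[u,v]]],float),K,np.array(p['dist_coeffs'])).ravel()
    T=np.array(p['pose']);w=T[:3,:3]@[n[0],n[1],1];return T[:3,3]+w*(z-T[2,3])/w[2]
E
python3 - <<'E'
from h import *
C=np.load('top_c.npy');im=cv2.imread('pics/top0.png')
z=C[...,2];X=C[...,0];Y=C[...,1]
v,u=np.mgrid[0:480,0:640]
def roi(a,b,c,d):return (u>=a)&(u<=c)&(v>=b)&(v<=d)
for n,m in [('head',roi(350,170,405,215)&(z>180)&(z<206)&(im.min(2)>130)),('knob',roi(350,205,375,230)&(z>205)&(z<245)),('postTop',roi(410,115,440,145)&(z>200)),('bar',roi(295,255,375,280)&(z>95)&(z<125)),('lid',roi(270,150,390,255)&(z>95)&(z<118)),('gauge',roi(410,215,440,240)&(z>30)),('scanner',roi(455,255,500,340)&(z>10)),('stamp',roi(240,228,260,246)&(z>30)),('deb',roi(220,245,255,330)&(z>8))]:
    P=C[m];print(n,len(P), np.round(np.median(P,0)) if len(P) else '',np.round(P.min(0)) if len(P) else '',np.round(P.max(0)) if len(P) else '')
print('rays knob',ray('top',362,218,235),'head',ray('top',377,197,200),'post',ray('top',428,127,215))
print('bar ends',ray('top',306,268,112),ray('top',367,266,112))
print('box front top corners',ray('top',283,250,106),ray('top',383,243,106),'rear',ray('top',274,166,106),ray('top',375,157,106))
a=cv2.resize(im[110:290,250:450],None,fx=4,fy=3.3,interpolation=cv2.INTER_CUBIC)
a=cv2.resize(im[140:285,255:450],None,fx=4,fy=4,interpolation=cv2.INTER_CUBIC);cv2.imwrite('pics/crop1.png',cv2.convertScaleAbs(a,alpha=1.3))
E
```

```text
head 410 [ 647. -134.  199.] [ 586. -171.  189.] [701. -70. 206.]
knob 64 [579. -80. 234.] [573. -87. 206.] [592. -71. 238.]
postTop 185 [ 803. -238.  210.] [ 332. -258.  200.] [ 824.   -2. 1401.]
bar 336 [481. -10. 110.] [465. -93. 101.] [503.  58. 118.]
lid 7990 [633.  17. 110.] [ 499. -139.   95.] [774. 154. 118.]
gauge 115 [ 586. -258.   52.] [ 332. -280.   30.] [ 606.   -2. 1401.]
scanner 1060 [ 421. -407.   30.] [ 320. -447.   11.] [ 497.   -2. 1401.]
stamp 101 [554. 208.  49.] [332.  -2.  32.] [ 570.  222. 1401.]
deb 458 [459. 234.  21.] [328.  -2.   8.] [ 523.  273. 1401.]
rays knob [571.40999189 -77.87367375 235.        ] head [ 630.49492237 -115.27814641  200.        ] post [ 804.43985793 -236.64422938  215.        ]
bar ends [466.20711177  51.99438796 112.        ] [474.86293207 -99.93626416 112.        ]
box front top corners [510.86485435 111.56037624 106.        ] [ 534.81947561 -140.19730381  106.        ] rear [730.07674791 143.60336104 106.        ] [ 760.96953796 -118.32033438  106.        ]
```

View pics/crop1.png

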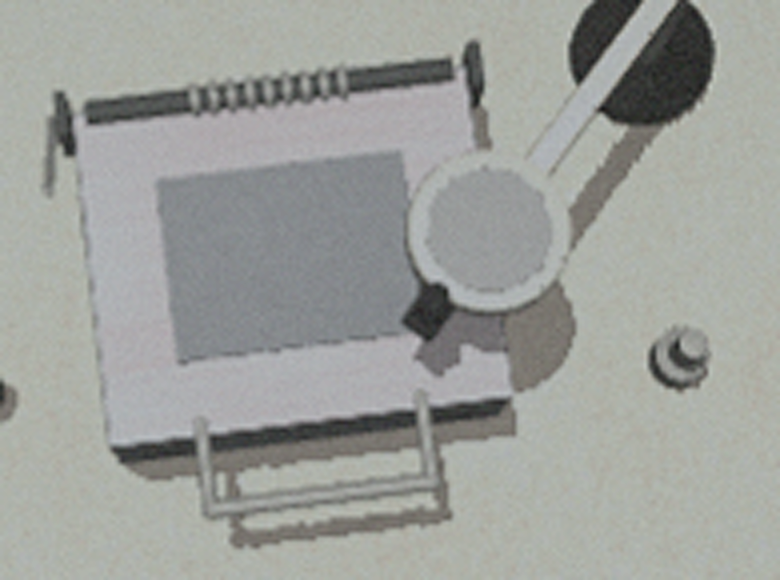

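```bash
cat >> h.py <<'E'
from scipy.spatial.transform import Rotation as Ro
def rel(target,yaw):
    s=r.sense();R=Ro.from_euler('xyz',s['tcp_rot'],degrees=True);d=R.inv().apply(np.array(target)-s['tool_pos'])
    G=Ro.from_euler('xyz',[180,0,yaw],degrees=True)
    return np.round(d,1),np.round((R.inv()*G).as_rotvec(),3)
E
python3 - <<'E'
from h import *
a=ray('top',306.3,267.5,106);b=ray('top',364.5,260.75,106)
C=np.load('top_c.npy');z=C[...,2];v,u=np.mgrid[0:480,0:640]
m=(u>300)&(u<370)&(v>253)&(v<275)&(z>98)&(z<120)
P=C[m];d=b-a
print('bar',a,b,(a+b)/2,np.linalg.norm(d),'yaw',np.degrees(np.arctan2(-d[0]*-1*-1,-d[1])))
# rear hinge bar (dark) ends & plate side/front edges
for n,p,q in [('hinge',(85,111),(452,70)),('front',(110,443),(508,400)),('left',(78,120),(110,443)),('window',(158,183),(402,153))]:
    A=ray('top',255+p[0]/4,140+p[1]/4,109);B=ray('top',255+q[0]/4,140+q[1]/4,109);D=B-A
    print(n,A[:2],B[:2],np.linalg.norm(D),np.degrees(np.arctan2(D[1],D[0])))
s=C[(u>355)&(u<372)&(v>205)&(v<225)&(z>228)&(z<242)];print('knob',len(s),s.mean(0))
s=C[(u>415)&(u<440)&(v>115)&(v<140)&(z>205)&(z<250)];print('post',len(s),s.mean(0),(s.min(0)+s.max(0))/2)
# scene-view check of bar and knob
S=np.load('scene_c.npy');s=S[(abs(S[...,0]-575)<30)&(abs(S[...,1]+80)<30)&(S[...,2]>215)&(S[...,2]<245)];print('knob scene',len(s),s.mean(0) if len(s) else '')
s=S[(abs(S[...,0]-470)<25)&(abs(S[...,1]+20)<50)&(S[...,2]>95)&(S[...,2]<120)];print('bar scene',len(s),s.mean(0) if len(s) else '')
print(rel([579,-80,285],-10))
E
```

```text
bar [468.10754696  51.53187452 106.        ] [488.61800349 -93.96238391 106.        ] [478.36277523 -21.21525469 106.        ] 146.93283521126676 yaw -8.024162207575683
hinge [724.57631064 137.23342981] [758.1292085  -99.85041486] 239.44633293730857 -81.94480436844057
front [508.51846371 112.48160481] [ 541.94594183 -137.30569234] 252.01406729518888 -82.37774921200865
left [718.42607145 141.5022455 ] [508.51846371 112.48160481] 211.90422688656798 -172.12850851036515
window [677.60951446  88.27107743] [701.4265978  -68.12243612] 158.19666411705856 -81.34098794233796
knob 46 [581.45799695 -80.28511181 234.51278985]
post 161 [ 804.79775548 -238.97588359  211.04180712] [ 804.97099726 -239.49945535  212.82203629]
knob scene 82 [580.51412129 -87.56533005 228.16085171]
bar scene 124 [478.69913524 -22.52841245 109.78529587]
(array([ 534.1, -362.3,  -35.3]), array([-0.002,  0.   ,  0.455]))
```

Emit:
{"name": "jog_arm", "arguments": {
  "rows": [
    [[37,-25,-3],[0,0,0]],
    [[74,-50,-6],[0,0,0]],
    [[111,-75,-9],[0,0,0]],
    [[148,-100,-12],[0,0,0]],
    [[185,-125,-15],[0,0,0]],
    [[222,-150,-18],[0,0,0]],
    [[259,-175,-21],[0,0,0]],
    [[296,-200,-24],[0,0,0]],
    [[333,-225,-27],[0,0,0]],
    [[370,-250,-30],[0,0,0]]
  ],
  "grip": 55
}}

```text
time: 1.1
tool_pos: [453.2, -232.0, 279.9]
tcp_rot: [-180.0, 0.0, 16.1]
ft_force: [1.5, -1.2, 0.3]
finger_gap: 54.8
grip_force: 0.0
```

```bash
python3 - <<'E'
from h import *
print(r.sense()['tool_pos'],r.sense()['finger_gap'],rel([580,-82,280],-10))
E
```

```text
[ 453.23447933 -232.04593164  279.85227405] 54.83584062007653 (array([ 163.4, -109.1,   -0.2]), array([-0.   ,  0.   ,  0.455]))
```

Emit:
{"name": "jog_arm", "arguments": {
  "rows": [
    [[33,-22,0],[0,0,0.09]],
    [[66,-44,0],[0,0,0.18]],
    [[99,-66,0],[0,0,0.27]],
    [[132,-88,0],[0,0,0.36]],
    [[163,-109,0],[0,0,0.455]],
    [[163,-109,0],[0,0,0.455]],
    [[163,-109,0],[0,0,0.455]]
  ]
}}

```text
time: 1.8
tool_pos: [578.9, -83.1, 279.1]
tcp_rot: [180.0, 0.1, -9.8]
ft_force: [0.2, -0.2, -0.6]
finger_gap: 54.7
grip_force: 0.0
```

```bash
python3 - <<'E'
from h import *
s=r.sense();im,d=r.snapshot('wrist');cv2.imwrite('pics/w1.png',im)
T=np.eye(4);T[:3,:3]=Ro.from_euler('xyz',s['tcp_rot'],degrees=True).as_matrix();T[:3,3]=s['tool_pos']
C=cloud('wrist',d,T@np.array(r.camera_params('wrist')['tool_from_camera']))
z=C[...,2];m=(z>225)&(z<242)&(d>0)&(np.hypot(C[...,0]-580,C[...,1]+82)<35)
print(s['tool_pos'],s['tcp_rot'],m.sum(),C[m].mean(0),C[m].min(0),C[m].max(0))
E
```

```text
[578.8903599  -83.05936145 279.12373827] [ 1.79988226e+02  9.29936647e-02 -9.83084114e+00] 1043 [581.96220439 -81.56542589 233.940674  ] [571.63836878 -90.11386021 225.09896043] [589.67903449 -72.35440256 237.49707728]
```

View pics/w1.png

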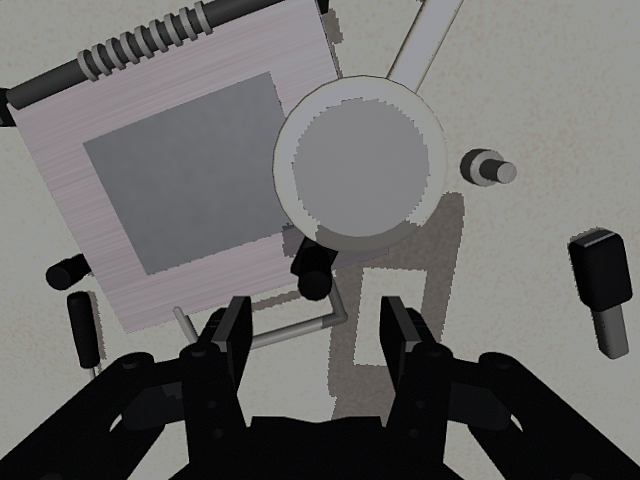

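The wrist view shows the knob at (315,285) sitting between the open pads, with the head edge behind it at (330,235). I'll descend and grip it.

Emit:
{"name": "jog_arm", "arguments": {
  "rows": [
    [[2,-1,15],[0,0,0]],
    [[2,-1,30],[0,0,0]],
    [[2,-1,42],[0,0,0]],
    [[2,-1,50],[0,0,0]],
    [[2,-1,54],[0,0,0]],
    [[2,-1,54],[0,0,0]]
  ]
}}

```text
time: 2.45
tool_pos: [580.6, -83.3, 225.1]
tcp_rot: [-180.0, 0.1, -10.0]
ft_force: [-0.1, -0.1, 0.5]
finger_gap: 55.1
grip_force: 0.0
```

Emit:
{"name": "jog_arm", "arguments": {
  "rows": [
    [[0,0,0],[0,0,0]],
    [[0,0,0],[0,0,0]],
    [[0,0,0],[0,0,0]],
    [[0,0,0],[0,0,0]],
    [[0,0,0],[0,0,0]],
    [[0,0,0],[0,0,0]]
  ],
  "grip": 8,
  "force": 20
}}

```text
time: 3.05
tool_pos: [581.4, -83.2, 226.8]
tcp_rot: [180.0, -0.1, -10.0]
ft_force: [-0.6, 0.2, 5.5]
finger_gap: 17.1
grip_force: 21.2
```

```bash
python3 - <<'E'
from h import *
s=r.sense();p=s['tool_pos'];c=np.array([804.5,-238]);print(p,s['ft_force'])
R=Ro.from_euler('xyz',s['tcp_rot'],degrees=True)
v=p[:2]-c;L=np.hypot(*v);a0=np.degrees(np.arctan2(v[1],v[0]));print(L,a0)
for k in range(1,14):
    a=np.radians(a0+3.5*k);t=c+L*np.array([np.cos(a),np.sin(a)])
    print(k,np.round(R.inv().apply([t[0]-p[0],t[1]-p[1],0]),0),np.round(t))
E
```

```text
[581.44382135 -83.20813947 226.83739477] [-0.6176313   0.18319096  5.45459547]
271.504288953176 145.24093442757578
1 [-6. 15. -0.] [572. -97.]
2 [-12.  31.  -0.] [ 564. -112.]
3 [-17.  47.  -0.] [ 557. -126.]
4 [-20.  63.  -0.] [ 551. -142.]
5 [-23.  79.  -0.] [ 545. -157.]
6 [-24.  96.  -0.] [ 541. -173.]
7 [-25. 112.  -0.] [ 537. -190.]
8 [-25. 129.  -0.] [ 535. -206.]
9 [-23. 146.  -0.] [ 533. -223.]
10 [-21. 162.  -0.] [ 533. -239.]
11 [-17. 178.  -0.] [ 534. -256.]
12 [-13. 194.  -0.] [ 535. -272.]
13 [ -7. 210.  -0.] [ 538. -289.]
```

Emit:
{"name": "jog_arm", "arguments": {
  "rows": [
    [[-1,2,-1],[0,0,0]],
    [[-4,9,-2],[0,0,0]],
    [[-9,22,-2],[0,0,0]],
    [[-14,38,-2],[0,0,0]],
    [[-19,54,-2],[0,0,0]],
    [[-22,71,-2],[0,0,0]],
    [[-25,87,-2],[0,0,0]],
    [[-26,102,-2],[0,0,0]],
    [[-26,110,-2],[0,0,0]],
    [[-26,112,-2],[0,0,0]]
  ]
}}

```text
time: 4.05
tool_pos: [534.7, -190.2, 227.2]
tcp_rot: [-180.0, 0.2, -10.1]
ft_force: [-6.5, 2.8, -6.1]
finger_gap: 17.2
grip_force: 20.2
```

Emit:
{"name": "jog_arm", "arguments": {
  "rows": [
    [[0,8,0],[0,0,0]],
    [[0,22,0],[0,0,0]],
    [[2,38,0],[0,0,0]],
    [[4,54,0],[0,0,0]],
    [[8,70,0],[0,0,0]],
    [[12,84,0],[0,0,0]],
    [[16,94,0],[0,0,0]],
    [[18,98,0],[0,0,0]],
    [[18,98,0],[0,0,0]]
  ]
}}

```text
time: 4.95
tool_pos: [536.0, -290.6, 227.7]
tcp_rot: [179.9, 0.1, -10.1]
ft_force: [-7.0, -1.9, -7.8]
finger_gap: 17.2
grip_force: 20.1
```

Emit:
{"name": "jog_arm", "arguments": {
  "rows": [
    [[0,0,0],[0,0,0]],
    [[0,0,0],[0,0,0]],
    [[0,0,0],[0,0,0]],
    [[0,0,-10],[0,0,0]],
    [[0,0,-30],[0,0,0]],
    [[0,0,-50],[0,0,0]],
    [[0,0,-60],[0,0,0]],
    [[0,0,-60],[0,0,0]]
  ],
  "grip": 45
}}

```text
time: 5.75
tool_pos: [537.9, -289.1, 291.0]
tcp_rot: [179.9, -0.3, -10.0]
ft_force: [0.4, 0.1, 1.0]
finger_gap: 44.7
grip_force: 0.0
```

```bash
python3 - <<'E'
from h import *
im,d=r.snapshot('top');cv2.imwrite('pics/t2.png',im);C=cloud('top',d);z=C[...,2]
bx=np.array([.990,.139]);by=np.array([-.139,.990]);bar=np.array([478.5,-22]);box=bar+155*bx
q=(C[...,:2]-box)
m=(z>180)&(z<206)&(im.min(2)>120)&(C[...,0]>400)&(C[...,1]<-150)
n,l,st,ce=cv2.connectedComponentsWithStats(m.astype(np.uint8));i=1+np.argmax(st[1:,4]);P=C[l==i]
print(st[1:],ce[1:],P.mean(0),(P[:,:2]-box)@by.T if 0 else '',((P[:,:2]-box)@by).max())
print(r.sense()['tool_pos'],rel([478.5,-22,290],98))
E
```

```text
[[425 136  32  95 862]] [[436.17633411 188.47563805]] [ 656.58014161 -257.72399115  197.52754836]  -221.2166469586086
[ 537.34806937 -288.87267697  289.20537622] (array([-104.2, -252.6,   -1.3]), array([ 3.000e-03, -1.000e-03, -1.884e+00]))
```

View pics/t2.png

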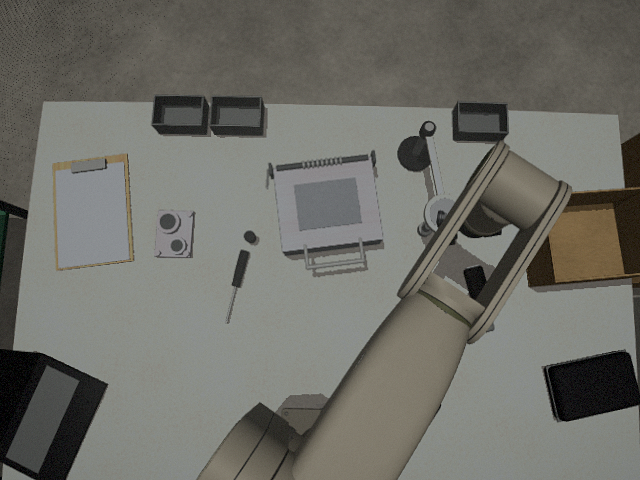

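The lamp head is now at about (437,215), well right of the box, and the box, gauge and scanner haven't moved. Next is going above the bar.

Emit:
{"name": "jog_arm", "arguments": {
  "rows": [
    [[-10,-25,0],[0,0,-0.14]],
    [[-21,-51,0],[0,0,-0.28]],
    [[-31,-76,0],[0,0,-0.42]],
    [[-42,-101,0],[0,0,-0.56]],
    [[-52,-126,0],[0,0,-0.7]],
    [[-63,-152,0],[0,0,-0.84]],
    [[-73,-177,0],[0,0,-0.98]],
    [[-83,-202,0],[0,0,-1.12]],
    [[-94,-227,0],[0,0,-1.26]],
    [[-104,-252,0],[0,0,-1.4]]
  ]
}}

```text
time: 6.8
tool_pos: [477.1, -21.3, 286.6]
tcp_rot: [-179.9, 0.0, 70.6]
ft_force: [0.3, -0.7, 0.3]
finger_gap: 44.6
grip_force: 0.0
```

```bash
python3 - <<'E'
from h import *
print(r.sense()['tool_pos'],r.sense()['tcp_rot'],rel([478.5,-22,200],98))
E
```

```text
[477.0966731  -21.28111572 286.58231085] [-1.79889093e+02  1.62401202e-02  7.05627542e+01] (array([-0.2,  1.7, 86.6]), array([-0.002, -0.   , -0.479]))
```

Emit:
{"name": "jog_arm", "arguments": {
  "rows": [
    [[0,1,22],[0,0,-0.13]],
    [[0,1,44],[0,0,-0.26]],
    [[0,1,66],[0,0,-0.38]],
    [[0,1,86],[0,0,-0.48]],
    [[0,1,86],[0,0,-0.48]],
    [[0,1,86],[0,0,-0.48]]
  ]
}}

```text
time: 7.4
tool_pos: [478.3, -22.6, 201.4]
tcp_rot: [-179.9, -0.0, 97.6]
ft_force: [-0.0, 0.5, 0.7]
finger_gap: 45.2
grip_force: 0.0
```

```bash
python3 - <<'E'
from h import *
s=r.sense();im,d=r.snapshot('wrist');cv2.imwrite('pics/w2.png',im)
T=np.eye(4);T[:3,:3]=Ro.from_euler('xyz',s['tcp_rot'],degrees=True).as_matrix();T[:3,3]=s['tool_pos']
C=cloud('wrist',d,T@np.array(r.camera_params('wrist')['tool_from_camera']))
z=C[...,2];by=np.array([-.139,.990]);bx=np.array([.990,.139]);q=(C[...,:2]-[478.5,-22]);x=q@bx;y=q@by
print(s['tool_pos'],s['tcp_rot'])
for lo,hi in [(-55,-35),(-35,-15),(-15,15),(15,35),(35,55)]:
    m=(z>98)&(z<122)&(y>lo)&(y<hi)&(abs(x)<25)&(d>0);print(lo,m.sum(),(x[m].min(),x[m].max(),np.median(x[m]),z[m].max()) if m.any() else '')
m=(z>98)&(z<125)&(abs(x)<15)&(abs(y)<100)&(d>0);print(y[m].min(),y[m].max())
E
```

```text
[478.34720895 -22.64671668 201.36362299] [-1.79891648e+02 -3.28246683e-02  9.75626799e+01]
-55 464 (np.float64(-5.506594334434465), np.float64(6.079103347819529), np.float64(0.617183991649228), np.float64(113.21938394908463))
-35 515 (np.float64(-5.760294569343383), np.float64(6.080136336439221), np.float64(0.7263551959425857), np.float64(113.43248350728828))
-15 825 (np.float64(-6.036610532935947), np.float64(6.099284684521981), np.float64(-0.16800858677507474), np.float64(113.78971003144898))
15 618 (np.float64(-6.261214677688901), np.float64(5.506931149708683), np.float64(-0.0878240423003792), np.float64(113.39176624520556))
35 668 (np.float64(-6.531422511096023), np.float64(5.544018766049983), np.float64(-0.4690644645669241), np.float64(114.23784031191633))
-73.1060728877019 77.55721567345125
```

View pics/w2.png

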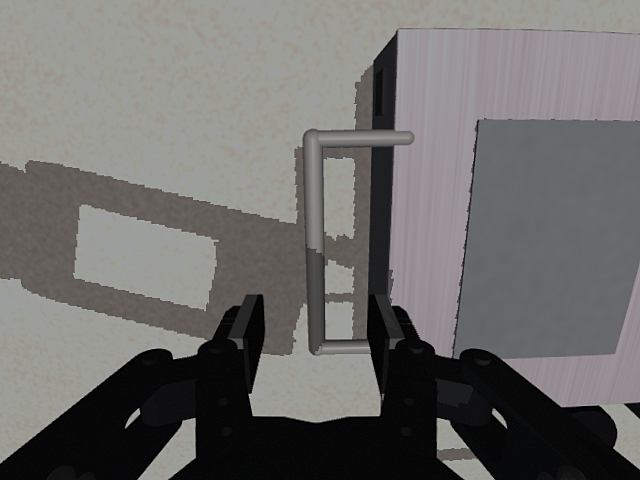

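The wrist view shows the bar running upright at column 315, midway between the pads, with clear space to the cover edge at column 390. Going down with a smaller opening.

Emit:
{"name": "jog_arm", "arguments": {
  "rows": [
    [[1,0,20],[0,0,-0.01]],
    [[1,0,45],[0,0,-0.018]],
    [[1,0,65],[0,0,-0.018]],
    [[1,0,80],[0,0,-0.018]],
    [[1,0,90],[0,0,-0.018]],
    [[1,0,95],[0,0,-0.018]],
    [[1,0,95],[0,0,-0.018]]
  ],
  "grip": 34
}}

```text
time: 8.15
tool_pos: [479.0, -21.8, 107.2]
tcp_rot: [180.0, 0.0, 98.7]
ft_force: [-0.5, -0.4, -0.3]
finger_gap: 34.2
grip_force: 0.0
```

Emit:
{"name": "jog_arm", "arguments": {
  "rows": [
    [[0,0,0],[0,0,0]],
    [[0,0,0],[0,0,0]],
    [[0,0,0],[0,0,0]],
    [[0,0,0],[0,0,0]],
    [[0,0,0],[0,0,0]]
  ],
  "grip": 4,
  "force": 35
}}

```text
time: 8.65
tool_pos: [477.6, -22.2, 107.4]
tcp_rot: [-179.8, 0.0, 98.8]
ft_force: [-9.9, -1.5, 6.3]
finger_gap: 10.3
grip_force: 35.0
```

```bash
python3 -c "
import numpy as np
for a in range(0,57,3):
    t=np.radians(a);print(a,np.round(265*(1-np.cos(t)),1),np.round(265*np.sin(t),1))"
```

```text
0 0.0 0.0
3 0.4 13.9
6 1.5 27.7
9 3.3 41.5
12 5.8 55.1
15 9.0 68.6
18 13.0 81.9
21 17.6 95.0
24 22.9 107.8
27 28.9 120.3
30 35.5 132.5
33 42.8 144.3
36 50.6 155.8
39 59.1 166.8
42 68.1 177.3
45 77.6 187.4
48 87.7 196.9
51 98.2 205.9
54 109.2 214.4
```

Emit:
{"name": "jog_arm", "arguments": {
  "rows": [
    [[0,0,-6],[0,0,0]],
    [[0,0.5,-14],[0,0,0]],
    [[0,1.5,-28],[0,0,0]],
    [[0,3.3,-41],[0,0,0]],
    [[0,5.8,-55],[0,0,0]],
    [[0,9,-69],[0,0,0]],
    [[0,13,-82],[0,0,0]],
    [[0,17.6,-95],[0,0,0]],
    [[0,21,-103],[0,0,0]],
    [[0,22.9,-108],[0,0,0]]
  ]
}}

```text
time: 9.65
tool_pos: [499.3, -18.9, 216.1]
tcp_rot: [-179.7, 0.0, 98.7]
ft_force: [-15.0, -3.9, 4.5]
finger_gap: 10.9
grip_force: 34.4
```

```bash
cat >> h.py <<'E'
H=np.array([740.5,18,106]);bx=np.array([.9886,.1512,0])
def ang():
    s=r.sense();q=s['tool_pos']-H;a,b=-(q@bx),q[2];return np.hypot(a,b),np.degrees(np.arctan2(b,a))
E
python3 -c "
from h import *
s=r.sense();print(s['tool_pos'],s['ft_force'],ang())
im,d=r.snapshot('scene');cv2.imwrite('pics/s2.png',im)"
```

```text
[499.31277506 -18.91295018 216.06531464] [-14.98019498  -3.94209974   4.49613468] (np.float64(267.6931284538499), np.float64(24.277867785442066))
```

View pics/s2.png

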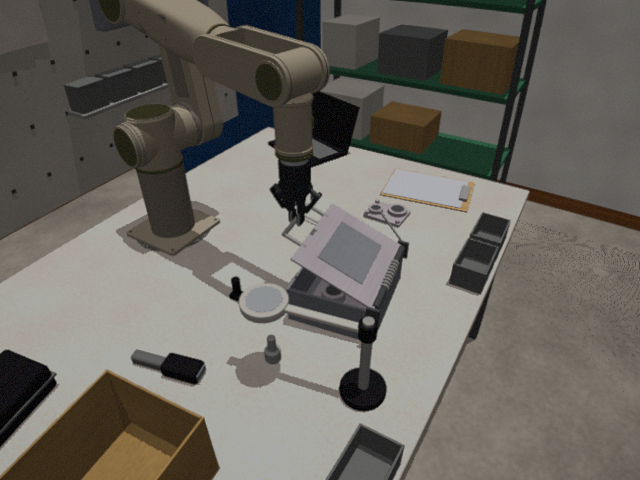

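The scene view shows the cover lifted about 24°, with the bar held at (297,225) and the lamp at (265,300) clear of it. I'll continue, relieving the sideways force a little.

Emit:
{"name": "jog_arm", "arguments": {
  "rows": [
    [[0,0,-5],[0,0,0]],
    [[0,4,-12],[0,0,0]],
    [[0,11,-24],[0,0,0]],
    [[0,18,-36],[0,0,0]],
    [[0,26,-48],[0,0,0]],
    [[0,34,-59],[0,0,0]],
    [[0,43,-69],[0,0,0]],
    [[0,48,-75],[0,0,0]],
    [[0,52,-79],[0,0,0]],
    [[0,52,-79],[0,0,0]]
  ]
}}

```text
time: 10.7
tool_pos: [552.5, -10.8, 298.0]
tcp_rot: [180.0, 0.1, 98.7]
ft_force: [-17.3, -2.5, 16.3]
finger_gap: 10.7
grip_force: 35.0
```

```bash
python3 -c "
from h import *
s=r.sense();print(s['tool_pos'],s['ft_force'],ang())
im,d=r.snapshot('scene');cv2.imwrite('pics/s3.png',im);np.save('s3.npy',cloud('scene',d))
C=np.load('s3.npy');q=C-H;by=np.array([-.1512,.9886,0]);x=-(q@bx);y=q@by;z=q[...,2];p=(im.min(2)>100)
m=(x>20)&(x<160)&(abs(y)<122)&(z>20)&(z<230)&(np.arctan2(z,x)>.4);print(m.sum())
A=np.c_[x[m],np.ones(m.sum())];
for _ in range(4):
    k,*_r=np.linalg.lstsq(A,z[m],rcond=None);e=abs(A@k-z[m]);idx=np.argwhere(m);g=e<8;m2=np.zeros_like(m);m2[tuple(idx[g].T)]=1;m=m2;A=np.c_[x[m],np.ones(m.sum())]
print('cover deg',np.degrees(np.arctan(k[0])),k[1],m.sum())"
```

```text
[552.46302976 -10.84269217 298.01575568] [-17.31884652  -2.48686717  16.30132564] (np.float64(270.3086631709317), np.float64(45.26400076619027))
4947
cover deg 44.17561358468262 3.63802635623697 4926
```

Emit:
{"name": "jog_arm", "arguments": {
  "rows": [
    [[0,0,-4],[0,0,0]],
    [[0,4,-8],[0,0,0]],
    [[0,9,-13],[0,0,0]],
    [[0,15,-18],[0,0,0]],
    [[0,21,-23],[0,0,0]],
    [[0,27,-28],[0,0,0]],
    [[0,32,-31],[0,0,0]],
    [[0,36,-34],[0,0,0]],
    [[0,36,-34],[0,0,0]],
    [[0,36,-34],[0,0,0]]
  ]
}}

```text
time: 11.75
tool_pos: [589.1, -5.2, 330.1]
tcp_rot: [179.9, 0.1, 98.7]
ft_force: [-4.8, -4.0, 7.6]
finger_gap: 10.2
grip_force: 35.7
```

```bash
cat > m.py <<'E'
from h import *
s=r.sense();print(s['tool_pos'],s['ft_force'],ang(),s['finger_gap'],s['grip_force'])
im,d=r.snapshot('scene');cv2.imwrite('pics/s4.png',im);C=cloud('scene',d)
q=C-H;by=np.array([-.1512,.9886,0]);x=-(q@bx);y=q@by;z=q[...,2]
m=(x>20)&(x<160)&(abs(y)<122)&(z>20)&(z<230)&(np.arctan2(z,x)>.4)
a,b=x[m],z[m]
for _ in range(4):
    k=np.polyfit(a,b,1);g=abs(np.polyval(k,a)-b)<8;a,b=a[g],b[g]
print('cover deg',np.degrees(np.arctan(k[0])),k[1],len(a))
E
python3 m.py
```

```text
[589.06564399  -5.19252783 330.09783886] [-4.82573575 -4.02122775  7.62026726] (np.float64(271.4674752897226), np.float64(55.63975418814869)) 10.225006343362223 35.72415232658386
cover deg 54.6130422308908 4.710843752660217 4585
```

Emit:
{"name": "jog_arm", "arguments": {
  "rows": [
    [[0,0,0],[0,0,0]],
    [[0,0,0],[0,0,0]],
    [[0,0,0],[0,0,0]],
    [[0,0,0],[0,0,0]]
  ]
}}

```text
time: 12.2
tool_pos: [588.9, -5.2, 330.0]
tcp_rot: [179.9, 0.1, 98.7]
ft_force: [-4.8, -4.1, 7.1]
finger_gap: 11.0
grip_force: 35.7
```

Emit:
{"name": "jog_arm", "arguments": {
  "rows": [
    [[0,-4,2.5],[0,0,0]],
    [[0,-8,5.5],[0,0,0]],
    [[0,-12,8.5],[0,0,0]],
    [[0,-16,12],[0,0,0]],
    [[0,-20,15.5],[0,0,0]],
    [[0,-24,19],[0,0,0]],
    [[0,-28,22.5],[0,0,0]],
    [[0,-32,26],[0,0,0]],
    [[0,-34.5,28.5],[0,0,0]],
    [[0,-36,30],[0,0,0]]
  ]
}}

```text
time: 13.2
tool_pos: [553.0, -10.6, 298.6]
tcp_rot: [180.0, 0.0, 98.8]
ft_force: [-3.4, -4.5, 4.4]
finger_gap: 10.4
grip_force: 36.1
```

Emit:
{"name": "jog_arm", "arguments": {
  "rows": [
    [[0,0,0],[0,0,0]],
    [[0,0,0],[0,0,0]],
    [[0,0,0],[0,0,0]],
    [[0,0,0],[0,0,0]],
    [[0,0,0],[0,0,0]],
    [[0,0,0],[0,0,0]],
    [[0,0,0],[0,0,0]],
    [[0,0,0],[0,0,0]]
  ]
}}

```text
time: 14.0
tool_pos: [552.9, -10.6, 298.5]
tcp_rot: [180.0, 0.0, 98.8]
ft_force: [-3.9, -4.2, 4.9]
finger_gap: 10.0
grip_force: 36.0
```

```bash
python3 m.py; python3 -c "
from h import *
im,d=r.snapshot('scene');print(ang(),r.sense()['qd'].round(3))"
```

```text
[552.92190008 -10.61533929 298.50649956] [-3.91644436 -4.20412993  4.89255358] (np.float64(270.3146676428367), np.float64(45.410691946719155)) 10.044048870265659 36.028504371643066
cover deg 44.335838210208436 3.631600036465905 4926
(np.float64(270.30278622349243), np.float64(45.41154330026548)) [ 0.027 -0.053 -0.065  0.059 -0.003 -0.008]
```

View pics/s4.png

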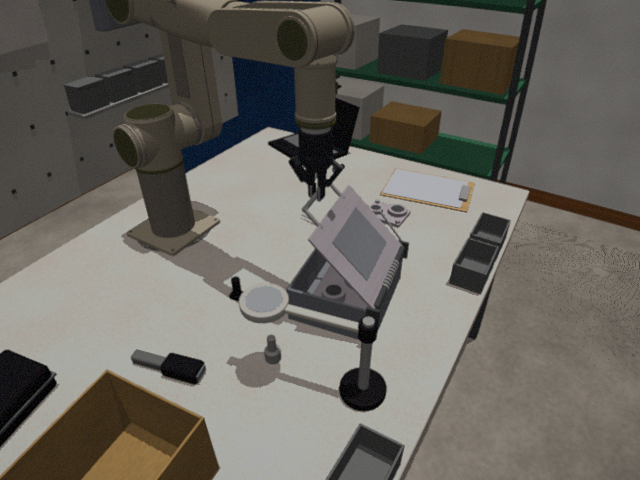

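The cover is held by its bar at (320,195), still, at about 44–45°. The lamp is clear at (265,300) and the gauge and scanner haven't moved, so I'm handing in.

```bash
python3 -c "
from bench import r
print(r.hand_in())"
```

```text
the job is handed in; nothing more can be done
None
```

The job is handed in, no verdict shown: I swung the lamp clear to the right, raised the cover to about 55°, and eased it back to about 45°, where the gripper still holds it by the bar, quite still.

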